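# Sweep stray connectors off the test deck

## Task

With the fingers closed, sweep the three white connectors along the deck and off its end so that they drop into the red bin. Do not pick up or carry any of them, let none fall into the blue bin, and leave the brass plug, the black cap, the screwdriver and the jar standing or lying where they are.

Things in the scene. Friction and masses are not known exactly. Their poses are not given: they have to be found in the camera images.
- deck: fixed raised deck, dark steel plate 190 mm (x) by 300 mm (y), flat surface 60 mm above the bench. Along each long side an aluminium rail rises 14 mm above the surface, 172 mm clear between the two; both ends (y = -150 and +150 mm) are open, without rail, and overhang the bins. Origin: centre of its underside, on the bench; x points away from the robot, y along its length to the left
- red_bin: open plastic bin fixed at one end of the deck (either end), same yaw as the deck: 200 mm (x) by 140 mm (y), 45 mm high, walls 4 mm; origin: centre of its underside, 205 mm from the deck's centre along the deck's y. Its near wall stands under the deck's overhanging end, so what drops off that end falls in. Red, empty: the one to sweep into
- blue_bin: open plastic bin fixed at one end of the deck (either end), same yaw as the deck: 200 mm (x) by 140 mm (y), 45 mm high, walls 4 mm; origin: centre of its underside, 205 mm from the deck's centre along the deck's y. Its near wall stands under the deck's overhanging end, so what drops off that end falls in. Blue: not to be used
- connector0: white plastic connector housing lying flat on the deck, 34 x 24 mm in plan (nose end 18 mm wide) and 16 mm high, about 20 g, slides freely; origin at its middle, 8 mm above its underside; x runs along its 34 mm length
- connector1: white plastic connector housing lying flat on the deck, 34 x 24 mm in plan (nose end 18 mm wide) and 16 mm high, about 20 g, slides freely; origin at its middle, 8 mm above its underside; x runs along its 34 mm length
- connector2: white plastic connector housing lying flat on the deck, 34 x 24 mm in plan (nose end 18 mm wide) and 16 mm high, about 20 g, slides freely; origin at its middle, 8 mm above its underside; x runs along its 34 mm length
- master_plug: brass master plug standing on the deck near the far (+x) rail, foot 26 mm in diameter, 48 mm high, 150 g, loose; origin at the centre of its underside; to be left alone
- black_cap: black plastic cap standing on the deck near the far (+x) rail, 26 mm in diameter, 30 mm high, 50 g, loose; origin at the centre of its underside; to be left alone
- screwdriver: screwdriver lying on the bench along the near side of the deck, 200 mm long, yellow handle 26 mm thick; origin at the middle of its length, on the bench; to be left alone
- jar: closed jar standing on the bench beyond the far side of the deck, 50 mm in diameter, 60 mm high; origin at the centre of its underside; to be left alone
There are look-alikes about, which are no part of the job. What is shaped like the connector1 but brown is not meant. Leave any green look-alike of the connector0 alone.

How it is judged:
By the outcome, as a careful person would: the job done as asked, in the order asked, and still so for the second after the job is handed in, with the robot touching nothing.
It also fails if it takes over 48 s, if anything falls off the work surface, if the arm or the gripper's body presses on something with over 40 N, if the wrist force passes 120 N, or if a joint passes its speed limit or range.

## Robot

A 6-joint arm with a two-finger parallel gripper is mounted at the origin on the work surface. World frame = base frame: x ahead of the robot, y to its left, z up, the work surface at z = 0. Lengths are in mm, angles in rad, forces in N, time in s.
With the tool pointing down it reaches from about 300 to 825 mm from the base axis. Payload 5.4 kg.
Tool frame: the origin (TCP) lies at the very end of the fingers, on their centre line; the grasp point (between the pads) lies 19 mm behind it (pinch_z is the distance from the TCP to the grasp point, in mm); z points along the fingers, y is the line along which they close (so a half turn about z gives the same grasp; the last joint's range is limited). The gripper opens to 92 mm and grips with 3 to 60 N. Pads are 20 mm wide; open, the fingers measure 128 mm over their backs; the gripper's body (75 mm by 189 mm) begins 69 mm behind the grasp point.
Start: joints at [-1.535, 0.158, 1.597, -0, 1.386, -0.21], TCP at [139.893, -557.706, 214.601] pointing down, gripper open.
Joint ranges: [-2.91, 2.91], [-0.94, 2.29], [0.18, 2.7], [-1.29, 4.43], [0.17, 2.64], [-3, 3]. Speed limits (rad/s): [2.57, 2.57, 3.14, 3.14, 3.14, 3.14].

## Interface

Orientations are given as a unit quaternion [w, x, y, z].
In Python, from bench import * gives the robot as it stands.
- The arm moves only by the shell command python3 -m creep 'ROWS' [FORCE]. ROWS is JSON, a list of rows, each a list of 7 numbers: the shift along the world's x, y, z each as a share of 20 cm, from -1 to 1, then the turn, a rotation vector about the world's x, y, z each as a share of pi rad, from -1 to 1, then the opening, from 0 (shut) to 1 (fully open). In form: [[x, y, z, ax, ay, az, claw], ...]. A call has 1 to 5 rows; each row is the pose to reach, as a shift and turn from the pose commanded when the call began, turning the shorter way round; what a row does not reach only later rows make up. A row lasts 1/12 s, in which the tool goes at most 41.7 mm and 7.16 degrees, less where a joint would pass 70% of its speed; a pose out of reach is approached as far as the arm can. A call with a number of a shift or a turn outside -1 to 1 is refused whole. A call with a gripper value outside its range is refused whole. The fingers move at their own pace and stop on an object; FORCE is the grip in N (left out, the last holds). Time passes only in rows, so rows that repeat a pose let the fingers close. It gives the time, the measured TCP pose, the force, the opening and the grip force at its end, in the units of the state.
- get_state(): the state, without advancing time (a new reading comes with each control period).
- snapshot(name): name is "side" or "top" or "wrist"; returns (picture, depth): 400x640x3 uint8, blue, green, red; 400x640 float32, mm along the optical axis (not along the pixel's ray), 0 where there is no reading.
- camera_model(name): a dict with "mtx" (3x3 intrinsics, pixels), "D" ([k1, k2, p1, p2, k3] as OpenCV has them; the pictures are not rectified), "extrinsics" (4x4, takes a point from world to camera coordinates). Camera axes: x right, y down, z forward; pixel columns grow to the right and rows downward; lengths in mm; the calibration is good to about 2 mm. A picture is of the moment at which its call begins: read the wrist's pose just before it. camera_model takes no time and is no camera call; for the wrist camera it gives the pose at the moment of the call.
- hand_in(): hands the job in; it is judged then, once.
The state is a dict: "time": time; "joint_positions": joint angles; "joint_vel": joint speeds; "tau": joint torques, N m; "eef_pos": TCP position; "tcp_rot": TCP orientation; "ft_force": force on the tool from outside, world axes, zero at the start; "torque": the same for the moment, N m; "grip_width": finger opening in mm; "gripper_force": force on a finger pad.
Only numpy, scipy, OpenCV 4.12 (cv2) and the standard library are available. Lean on these libraries where they do the work, as an engineer would, in place of code of your own. Each camera call takes 0.05 s, during which the arm holds its last target. There are 200 camera calls.

## Working session

There is one attempt and no reset: what is moved stays moved. The work goes in short steps, Python scripts to look and compute and a shell command to move; the robot and the scene stay as the last step left them, time stands still between calls to the robot, and variables do not carry over. Pictures are saved under pics/ and viewed, at most 10 in all, crops included, and the job is handed in when it is done.

```bash
mkdir -p pics; cat > h.py <<'E'
from bench import *
import numpy as np, cv2
def pix2w(name,uv,z=None,depth=None,cm=None):
    m=cm or camera_model(name);K=np.array(m["mtx"],float);D=np.array(m["D"],float);T=np.linalg.inv(np.array(m["extrinsics"],float))
    out=[]
    for u,v in uv:
        r=np.append(cv2.undistortPoints(np.array([[[u,v]]],float),K,D)[0,0],1)
        if z is None:
            p=T[:3,:3]@(r*depth[int(v),int(u)])+T[:3,3]
        else:
            d=T[:3,:3]@r;p=T[:3,3]+d*(z-T[2,3])/d[2]
        out.append(p)
    return np.array(out).round(1)
E
python3 - <<'E'
from h import *
for n in("top","side"):
    p,d=snapshot(n);cv2.imwrite(f"pics/{n}0.png",p);np.save(f"{n}0.npy",d)
print(get_state())
E
```

```text
{'time': 0.1, 'joint_positions': array([-1.53505470e+00,  1.58967612e-01,  1.59808715e+00, -2.53536439e-05,
        1.38617067e+00, -2.10090104e-01]), 'joint_vel': array([-0.00011727, -0.00307405, -0.00279591,  0.00072393,  0.00058442,
       -0.00086937]), 'tau': array([ 7.64691913e-05, -3.86504531e+01, -3.22960031e+01,  7.02665700e-02,
        3.39518802e-02, -4.25383701e-05]), 'eef_pos': array([ 139.89076655, -557.15683295,  213.7373037 ]), 'tcp_rot': array([-8.14373687e-04,  9.92454734e-01,  1.22608868e-01,  5.86658190e-05]), 'ft_force': array([-0.55332603, -0.40308815,  0.73370068]), 'torque': array([-0.00972897, -0.00729016,  0.00094952]), 'gripper_force': 0.0, 'grip_width': 91.73768378507664}
```

View pics/top0.png

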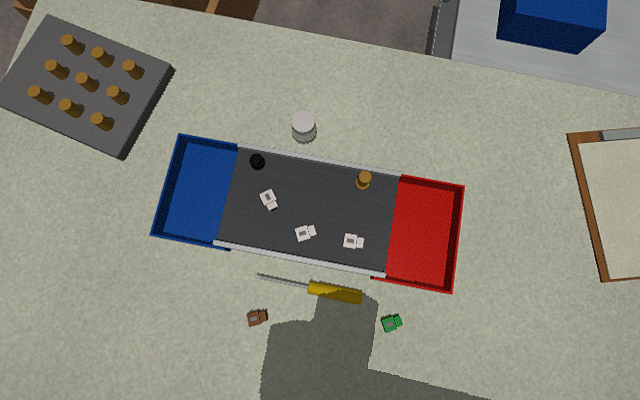

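View pics/side0.png

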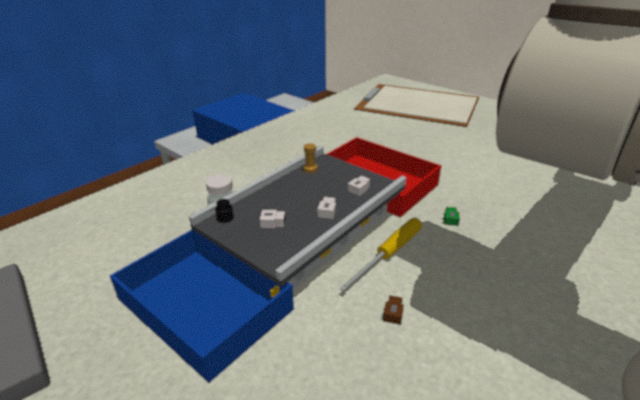

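The top view shows these candidates: white connectors at (268,199), (305,233) and (353,241), a brown look-alike at (257,317) and a green one at (391,323), the last two on the bench. I choose the three white ones on the deck. The red bin is at the right end, the cap at (257,161), and the plug at (364,180). I'll check with a close crop and measure.

```bash
python3 - <<'E'
from h import *
p=cv2.imread("pics/top0.png");cv2.imwrite("pics/crop0.png",cv2.resize(p[125:300,205:405],None,fx=4,fy=4*.85,interpolation=cv2.INTER_CUBIC)[:600])
d=np.load("top0.npy")
# white blobs
hsv=cv2.cvtColor(p,cv2.COLOR_BGR2HSV)
m=((hsv[...,2]>150)&(hsv[...,1]<60)).astype(np.uint8)
poly=np.array([[240,157],[394,182],[380,265],[222,236]]);k=np.zeros_like(m);cv2.fillPoly(k,[poly],1)
m&=k
n,l,s,c=cv2.connectedComponentsWithStats(m)
for i in range(1,n):
    if s[i,4]>40:
        ctr=cv2.minAreaRect(np.argwhere(l==i)[:,::-1].astype(np.float32))
        b=pix2w("top",cv2.boxPoints(ctr),z=72)
        print(c[i].round(1),s[i,4],pix2w("top",[c[i]],z=74),pix2w("top",[c[i]],depth=d),b[:,:2].tolist())
print("deck corners",pix2w("top",[(238,145),(400,176),(385,276),(214,243)],z=74),
 "d", pix2w("top",[(300,200),(350,210),(257,160),(364,174)],depth=d))
print("cap top",pix2w("top",[(257,160)],z=90),"plug top",pix2w("top",[(365,174)],z=108))
print("deck end edge at z60",pix2w("top",[(397,195),(388,255),(236,160),(220,238)],z=60))
print("red bin far corners z45",pix2w("top",[(464,186),(452,293)],z=45))
E
```

```text
[268.6 199.3] 194 [[555.2 118.5  74. ]] [[554.8 118.2  75.9]] [[560.1, 137.9], [575.2, 119.7], [550.1, 99.2], [535.3, 117.3]]
[305.  232.4] 203 [[511.8  43.5  74. ]] [[511.5  43.4  76.8]] [[514.4, 63.3], [530.5, 34.2], [510.4, 23.1], [494.5, 52.1]]
[352.9 241.3] 205 [[514.  -40.1  74. ]] [[513.7 -39.9  76.7]] [[502.2, -24.7], [525.1, -23.9], [526.6, -57.1], [503.7, -57.6]]
deck corners [[ 641.1  196.5   74. ]
 [ 645.4 -100.1   74. ]
 [ 468.1 -104.3   74. ]
 [ 461.3  192.1   74. ]] d [[568.4  65.9  58.8]
 [568.8 -25.4  61.4]
 [616.6 152.3  89.5]
 [625.5 -34.3 107.9]]
cap top [[616.4 152.1  90. ]] plug top [[625.8 -36.  108. ]]
deck end edge at z60 [[ 613.7 -103.    60. ]
 [ 504.9 -105.6   60. ]
 [ 616.5  197.1   60. ]
 [ 472.2  188.3   60. ]]
red bin far corners z45 [[ 660.6 -224.6   45. ]
 [ 464.6 -229.5   45. ]]
```

View pics/crop0.png

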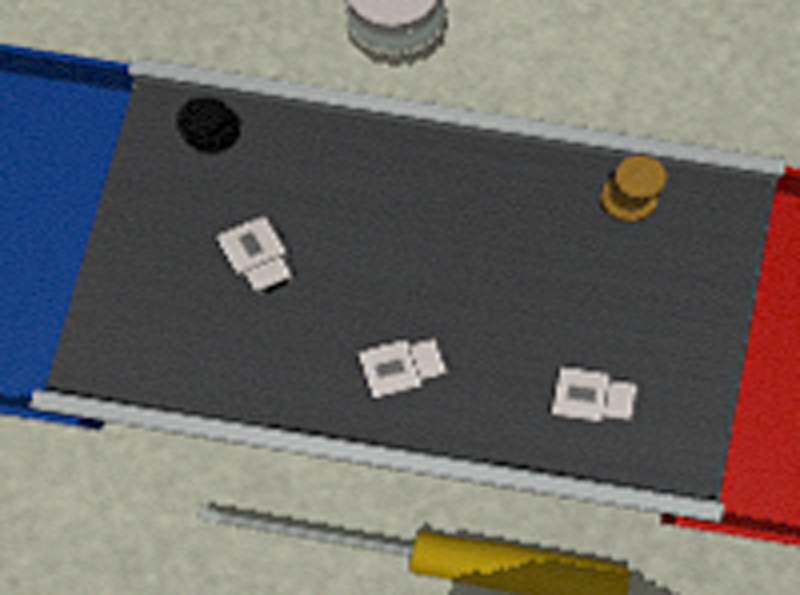

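The crop confirms three white connectors on the deck, with the cap and plug by the far rail. Measured heights match: deck about 60, tops about 76, cap 89.5 and plug 108. The red end is at y≈-104. I'll sweep them one at a time, starting with the one nearest red at (514,-40), by coming down behind it at (514,0).

```bash
python3 -m creep '[[0.6,0.8,0,0,0,0.14,0],[0.6,0.8,0,0,0,0.14,0],[0.6,0.8,0,0,0,0.14,0],[0.6,0.8,0,0,0,0.14,0],[0.6,0.8,0,0,0,0.14,0]]' 10
python3 -m creep '[[0.6,0.8,0,0,0,0.14,0],[0.6,0.8,0,0,0,0.14,0],[0.6,0.8,0,0,0,0.14,0],[0.6,0.8,0,0,0,0.14,0],[0.6,0.8,0,0,0,0.14,0]]'
python3 -m creep '[[0.6,0.8,-0.2,0,0,0.14,0],[0.6,0.8,-0.2,0,0,0.14,0],[0.6,0.8,-0.2,0,0,0.14,0],[0.6,0.8,-0.2,0,0,0.14,0],[0.6,0.8,-0.2,0,0,0.14,0]]'
```

```text
time: 0.52
eef_pos: [260.9, -395.0, 214.0]
tcp_rot: [-0.001, 0.941, 0.338, 0.0]
ft_force: [0.6, 0.2, -0.0]
grip_width: 60.6
gripper_force: 0.0
time: 0.93
eef_pos: [380.8, -235.0, 214.4]
tcp_rot: [-0.0, 0.845, 0.535, 0.0]
ft_force: [0.1, -0.7, 0.4]
grip_width: 27.6
gripper_force: 0.0
time: 1.35
eef_pos: [500.5, -75.2, 173.8]
tcp_rot: [-0.0, 0.708, 0.706, -0.0]
ft_force: [0.7, 0.3, -0.0]
grip_width: 0.6
gripper_force: 0.0
```

```bash
python3 -m creep '[[0.07,0.38,0,0,0,0,0],[0.07,0.38,0,0,0,0,0],[0.07,0.38,-0.15,0,0,0,0],[0.07,0.38,-0.3,0,0,0,0],[0.07,0.38,-0.4,0,0,0,0]]'
python3 - <<'E'
from h import *
p,d=snapshot("side");cv2.imwrite("pics/side1.png",p[100:320,180:460].repeat(2,0).repeat(2,1))
E
```

```text
time: 1.77
eef_pos: [512.5, -0.4, 91.9]
tcp_rot: [-0.001, 0.708, 0.706, -0.001]
ft_force: [-0.6, 0.8, -0.5]
grip_width: 0.2
gripper_force: 0.0
```

View pics/side1.png

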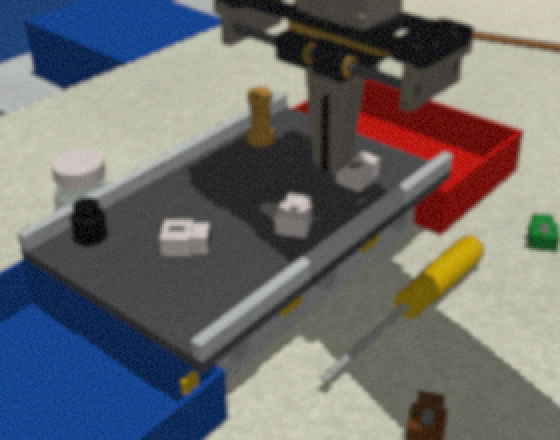

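The view shows the closed fingers at (335,165) in the crop, between the front connector (358,170) and the middle one (293,213), broad face toward red. Next I lower to z≈66 and sweep.

```bash
python3 -m creep '[[0,0,-0.07,0,0,0,0],[0,0,-0.13,0,0,0,0],[0,-0.05,-0.13,0,0,0,0],[0,-0.1,-0.13,0,0,0,0],[0,-0.15,-0.13,0,0,0,0]]'
python3 -m creep '[[0,-0.06,0,0,0,0,0],[0,-0.12,0,0,0,0,0],[0,-0.18,0,0,0,0,0],[0,-0.24,0,0,0,0,0],[0,-0.3,0,0,0,0,0]]'
python3 -m creep '[[0,-0.04,0,0,0,0,0],[0,-0.08,0,0,0,0,0],[0,-0.1,0,0,0,0,0],[0,-0.1,0,0,0,0,0],[0,-0.1,0,0,0,0,0]]'
python3 - <<'E'
from h import *
p,d=snapshot("side");cv2.imwrite("pics/side2.png",p[100:320,180:460].repeat(2,0).repeat(2,1))
E
```

```text
time: 2.23
eef_pos: [514.5, -33.1, 69.6]
tcp_rot: [0.001, 0.709, 0.705, 0.0]
ft_force: [0.7, 0.1, 0.4]
grip_width: 0.4
gripper_force: 0.1
time: 2.65
eef_pos: [514.0, -93.3, 68.9]
tcp_rot: [0.0, 0.709, 0.705, 0.0]
ft_force: [0.7, -0.5, 0.7]
grip_width: 0.8
gripper_force: 0.0
time: 3.07
eef_pos: [513.8, -111.6, 68.5]
tcp_rot: [-0.0, 0.709, 0.705, 0.0]
ft_force: [-0.1, -0.6, 0.3]
grip_width: 0.6
gripper_force: 0.0
```

View pics/side2.png

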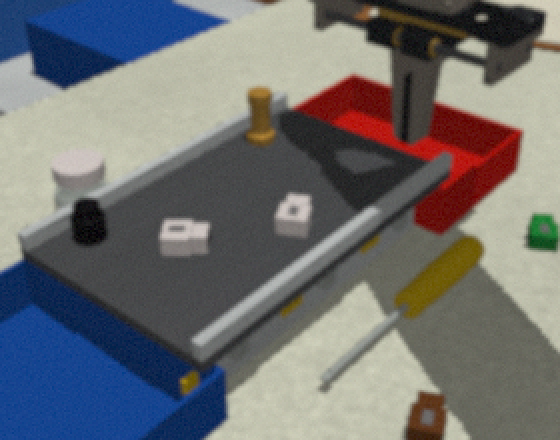

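The front connector has left the deck at the red end, and the other two are unmoved at (293,213) and (185,237). Next is the middle one at (512,43), from behind at y≈85.

```bash
python3 -m creep '[[0,0,0.15,0,0,0,0],[0,0,0.3,0,0,0,0],[0,0.18,0.3,0,0,0,0],[0,0.36,0.3,0,0,0,0],[0,0.55,0.3,0,0,0,0]]'
python3 -m creep '[[0,0.18,0,0,0,0,0],[0,0.36,0,0,0,0,0],[-0.01,0.43,0,0,0,0,0],[-0.01,0.43,-0.1,0,0,0,0],[-0.01,0.43,-0.2,0,0,0,0]]'
python3 -m creep '[[0,0,-0.1,0,0,0,0],[0,0,-0.11,0,0,0,0],[0,-0.05,-0.11,0,0,0,0],[0,-0.1,-0.11,0,0,0,0],[0,-0.15,-0.11,0,0,0,0]]'
python3 -m creep '[[0,-0.05,0,0,0,0,0],[0,-0.1,0,0,0,0,0],[0,-0.15,0,0,0,0,0],[0,-0.2,0,0,0,0,0],[0,-0.25,0,0,0,0,0]]'
python3 - <<'E'
from h import *
p,d=snapshot("side");cv2.imwrite("pics/side3.png",p[100:320,180:460].repeat(2,0).repeat(2,1))
E
```

```text
time: 3.53
eef_pos: [514.2, -0.5, 129.5]
tcp_rot: [0.001, 0.709, 0.705, 0.001]
ft_force: [0.8, 0.6, -0.4]
grip_width: 0.6
gripper_force: 0.0
time: 3.95
eef_pos: [512.8, 86.2, 89.4]
tcp_rot: [0.001, 0.708, 0.706, 0.001]
ft_force: [0.1, -0.6, -0.7]
grip_width: 0.4
gripper_force: 0.0
time: 4.37
eef_pos: [513.1, 53.1, 68.1]
tcp_rot: [0.001, 0.709, 0.705, 0.001]
ft_force: [-0.2, -0.3, 0.3]
grip_width: 0.5
gripper_force: 0.1
time: 4.78
eef_pos: [512.0, 3.1, 66.8]
tcp_rot: [0.0, 0.709, 0.705, 0.0]
ft_force: [0.4, 0.5, 0.9]
grip_width: 0.5
gripper_force: 0.1
```

View pics/side3.png

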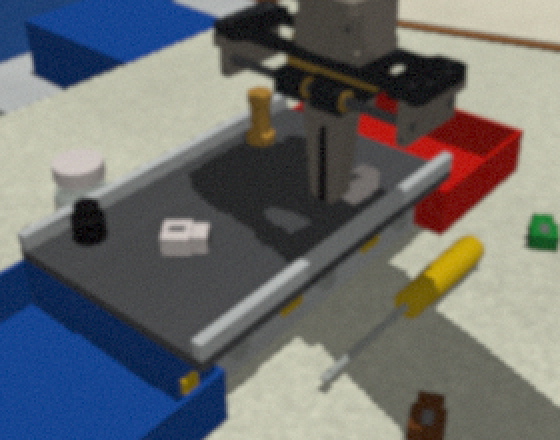

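The connector is just ahead of the fingers at (365,183), possibly off-centre toward the near rail, so I'll measure it.

```bash
python3 - <<'E'
from h import *
p,d=snapshot("side")
m=np.zeros(p.shape[:2],bool);m[175:212,335:380]=1
P=np.array([pix2w("side",[(u,v)],depth=d)[0] for v,u in np.argwhere(m) if d[v,u]>0])
s=P[(P[:,2]>70)&(P[:,2]<79)&(P[:,1]<-9)&(P[:,0]>478)]
print(len(s),s.min(0),s.max(0),np.median(s,0)); print(get_state()["eef_pos"])
E
```

```text
137 [493.  -42.5  70.3] [516.3  -9.2  77.2] [500.3 -26.3  75. ]
[512.04609527   2.67382408  66.71381211]
```

```bash
python3 -m creep '[[0,0.05,0,0,0,0,0],[-0.04,0.05,0,0,0,0,0],[-0.04,0,0,0,0,0,0],[-0.04,-0.05,0,0,0,0,0],[-0.04,-0.1,0,0,0,0,0]]'
python3 -m creep '[[0,-0.05,0,0,0,0,0],[0,-0.1,0,0,0,0,0],[0,-0.15,0,0,0,0,0],[0,-0.2,0,0,0,0,0],[0,-0.25,0,0,0,0,0]]'
python3 -m creep '[[0,-0.05,0,0,0,0,0],[0,-0.1,0,0,0,0,0],[0,-0.15,0,0,0,0,0],[0,-0.22,0,0,0,0,0],[0,-0.22,0,0,0,0,0]]'
python3 -m creep '[[0,0,0.15,0,0,0,0],[0,0,0.3,0,0,0,0],[0,0.18,0.3,0,0,0,0],[0.05,0.36,0.3,0,0,0,0],[0.1,0.55,0.3,0,0,0,0]]'
python3 - <<'E'
from h import *
p,d=snapshot("side");cv2.imwrite("pics/side4.png",p[100:320,180:460].repeat(2,0).repeat(2,1))
E
```

```text
time: 5.3
eef_pos: [503.8, -16.4, 66.6]
tcp_rot: [0.0, 0.709, 0.705, -0.0]
ft_force: [-0.5, 0.5, 0.3]
grip_width: 0.5
gripper_force: 0.0
time: 5.72
eef_pos: [503.9, -67.0, 66.6]
tcp_rot: [0.0, 0.709, 0.705, 0.0]
ft_force: [0.4, -0.5, 0.7]
grip_width: 0.1
gripper_force: 0.1
time: 6.13
eef_pos: [504.2, -112.1, 66.8]
tcp_rot: [0.001, 0.71, 0.705, -0.0]
ft_force: [-0.8, -0.8, 0.1]
grip_width: 0.4
gripper_force: 0.0
time: 6.55
eef_pos: [524.3, 1.1, 127.4]
tcp_rot: [0.001, 0.71, 0.704, 0.0]
ft_force: [-0.1, -0.3, -0.1]
grip_width: 0.2
gripper_force: 0.0
```

View pics/side4.png

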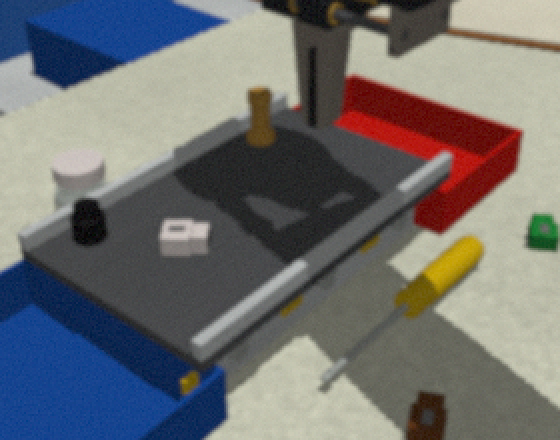

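Only the last connector (185,237) is left on the deck, and the cap and plug have not moved. I'll come down behind it at (556,158), 30 mm clear of the cap.

```bash
python3 -m creep '[[0.05,0.18,0,0,0,0,0],[0.1,0.36,0,0,0,0,0],[0.16,0.54,0,0,0,0,0],[0.16,0.72,0,0,0,0,0],[0.16,0.79,0,0,0,0,0]]'
python3 -m creep '[[0,0,-0.1,0,0,0,0],[0,0,-0.2,0,0,0,0],[0,0,-0.3,0,0,0,0],[0,-0.04,-0.3,0,0,0,0],[0,-0.08,-0.3,0,0,0,0]]'
python3 -m creep '[[0,-0.05,0,0,0,0,0],[0,-0.1,0,0,0,0,0],[0,-0.15,0,0,0,0,0],[0,-0.2,0,0,0,0,0],[0,-0.25,0,0,0,0,0]]'
python3 - <<'E'
from h import *
p,d=snapshot("side");cv2.imwrite("pics/side5.png",p[100:320,180:460].repeat(2,0).repeat(2,1))
v,u=np.mgrid[150:260,240:400]
P=np.array([pix2w("side",[(a,b)],depth=d)[0] for a,b in zip(u.ravel(),v.ravel()) if d[b,a]>0 and p[b,a].min()>90])
s=P[(P[:,2]>67)&(P[:,2]<79)&(P[:,0]>485)&(P[:,0]<600)&(P[:,1]>0)&(P[:,1]<160)]
print(len(s),s.min(0),s.max(0),np.median(s,0))
E
```

```text
time: 7.02
eef_pos: [555.5, 162.4, 126.4]
tcp_rot: [-0.001, 0.708, 0.706, 0.0]
ft_force: [-0.2, 0.5, 0.5]
grip_width: 0.0
gripper_force: 0.0
time: 7.43
eef_pos: [554.6, 141.5, 65.6]
tcp_rot: [-0.001, 0.709, 0.705, -0.001]
ft_force: [0.1, 0.1, 0.3]
grip_width: -0.0
gripper_force: 0.0
time: 7.85
eef_pos: [556.4, 90.9, 67.4]
tcp_rot: [0.0, 0.709, 0.705, 0.0]
ft_force: [0.6, 0.2, 0.2]
grip_width: 0.6
gripper_force: 0.2Traceback (most recent call last):
  File "<stdin>", line 4, in <module>
  File "h.py", line 4, in pix2w
    m=cm or camera_model(name);K=np.array(m["mtx"],float);D=np.array(m["D"],float);T=np.linalg.inv(np.array(m["extrinsics"],float))
            ~~~~~~~~~~~~^^^^^^
ValueError: time passes only in moves, steps and waits
```

View pics/side5.png

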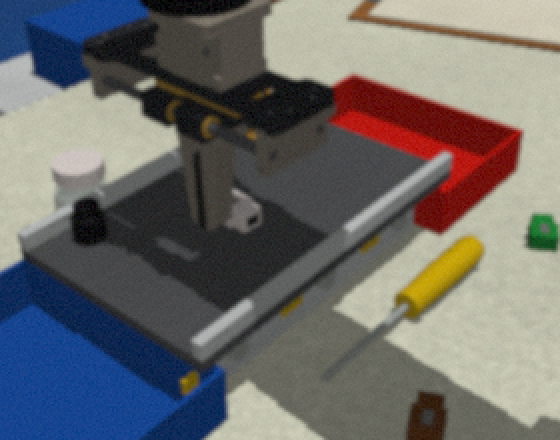

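The connector sits ahead of the fingers at (243,212), again toward the near side. I'll measure it with the camera model read only once.

```bash
python3 - <<'E'
from h import *
p,d=snapshot("side");c=camera_model("side")
P=np.array([pix2w("side",[(a,b)],depth=d,cm=c)[0] for b in range(185,222) for a in range(285,320) if d[b,a]>0])
s=P[(P[:,2]>70)&(P[:,2]<79)&(P[:,1]<80)&(P[:,0]>500)]
print(len(s),s.min(0),s.max(0),np.median(s,0),get_state()["eef_pos"])
E
```

```text
153 [532.9  54.2  70.1] [566.5  77.3  76.9] [543.8  66.5  75. ] [556.25797324  90.47297201  67.0188449 ]
```

```bash
python3 -m creep '[[0,0.05,0,0,0,0,0],[-0.03,0.05,0,0,0,0,0],[-0.03,0,0,0,0,0,0],[-0.03,-0.05,0,0,0,0,0],[-0.03,-0.1,0,0,0,0,0]]'
python3 -m creep '[[0,-0.05,0,0,0,0,0],[0,-0.1,0,0,0,0,0],[0,-0.15,0,0,0,0,0],[0,-0.2,0,0,0,0,0],[0,-0.25,0,0,0,0,0]]'
python3 -m creep '[[0,-0.05,0,0,0,0,0],[0,-0.1,0,0,0,0,0],[0,-0.15,0,0,0,0,0],[0,-0.2,0,0,0,0,0],[0,-0.2,0,0,0,0,0]]'
python3 - <<'E'
from h import *
p,d=snapshot("side");c=camera_model("side")
cv2.imwrite("pics/side6.png",p[100:320,180:460].repeat(2,0).repeat(2,1))
P=np.array([pix2w("side",[(a,b)],depth=d,cm=c)[0] for b in range(160,222) for a in range(285,390) if d[b,a]>0])
s=P[(P[:,2]>70)&(P[:,2]<79)&(P[:,1]<get_state()["eef_pos"][1]-11)&(P[:,0]>500)&(P[:,0]<600)]
print(len(s),s.min(0),s.max(0),np.median(s,0),get_state()["eef_pos"])
E
```

```text
time: 8.37
eef_pos: [549.7, 71.6, 66.5]
tcp_rot: [0.0, 0.709, 0.705, -0.0]
ft_force: [0.8, 0.1, 0.3]
grip_width: 0.1
gripper_force: 0.1
time: 8.78
eef_pos: [549.9, 21.0, 66.6]
tcp_rot: [0.0, 0.709, 0.705, 0.0]
ft_force: [0.1, 0.4, 0.3]
grip_width: 0.2
gripper_force: 0.0
time: 9.2
eef_pos: [550.1, -19.6, 66.7]
tcp_rot: [0.0, 0.71, 0.705, -0.0]
ft_force: [-0.4, -0.4, 1.0]
grip_width: 0.4
gripper_force: 0.0
62 [535.9 -55.1  70.3] [553.6 -34.   76.5] [540.3  -44.85  74.75] [550.01244481 -18.67417058  66.66823602]
```

View pics/side6.png

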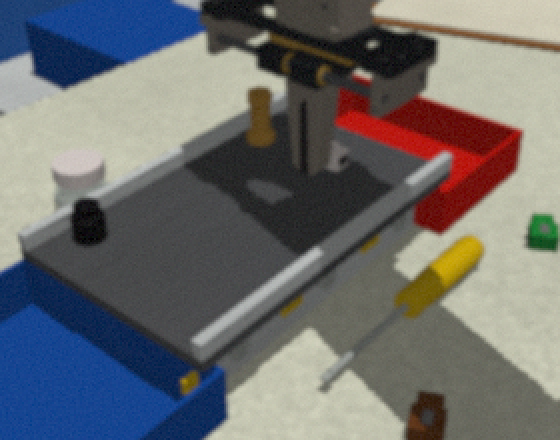

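The connector at (338,155) is centred ahead of the fingers. I'll push it the rest of the way off, then lift and move back for an overhead check.

```bash
python3 -m creep '[[0,-0.05,0,0,0,0,0],[0,-0.1,0,0,0,0,0],[0,-0.15,0,0,0,0,0],[0,-0.2,0,0,0,0,0],[0,-0.25,0,0,0,0,0]]'
python3 -m creep '[[0,-0.05,0,0,0,0,0],[0,-0.1,0,0,0,0,0],[0,-0.15,0,0,0,0,0],[0,-0.21,0,0,0,0,0],[0,-0.21,0,0,0,0,0]]'
python3 -m creep '[[0,0,0.2,0,0,0,0],[0,0,0.4,0,0,0,0],[0,0,0.6,0,0,0,0],[-0.2,0,0.7,0,0,0,0],[-0.4,0,0.7,0,0,0,0]]'
python3 -m creep '[[-0.2,0.1,0,0,0,0,0],[-0.4,0.2,0,0,0,0,0],[-0.5,0.3,0,0,0,0,0],[-0.5,0.5,0,0,0,0,0],[-0.5,0.7,0,0,0,0,0]]'
python3 - <<'E'
from h import *
p,d=snapshot("top")
cv2.imwrite("pics/top1.png",cv2.resize(p[100:340,140:480],None,fx=2.3,fy=2.3))
E
```

```text
time: 9.67
eef_pos: [549.9, -68.8, 66.6]
tcp_rot: [0.0, 0.709, 0.705, -0.0]
ft_force: [-0.2, 0.2, -0.4]
grip_width: 0.3
gripper_force: 0.1
time: 10.08
eef_pos: [550.1, -112.1, 66.8]
tcp_rot: [0.001, 0.71, 0.705, -0.0]
ft_force: [0.7, 0.6, 0.4]
grip_width: 0.6
gripper_force: 0.0
time: 10.5
eef_pos: [474.1, -111.2, 212.4]
tcp_rot: [0.005, 0.709, 0.706, 0.002]
ft_force: [-0.2, -0.9, 0.6]
grip_width: 0.6
gripper_force: 0.0
time: 10.92
eef_pos: [370.0, 30.9, 206.8]
tcp_rot: [0.001, 0.711, 0.704, 0.001]
ft_force: [1.8, -0.3, 0.4]
grip_width: 0.6
gripper_force: 0.0
```

View pics/top1.png

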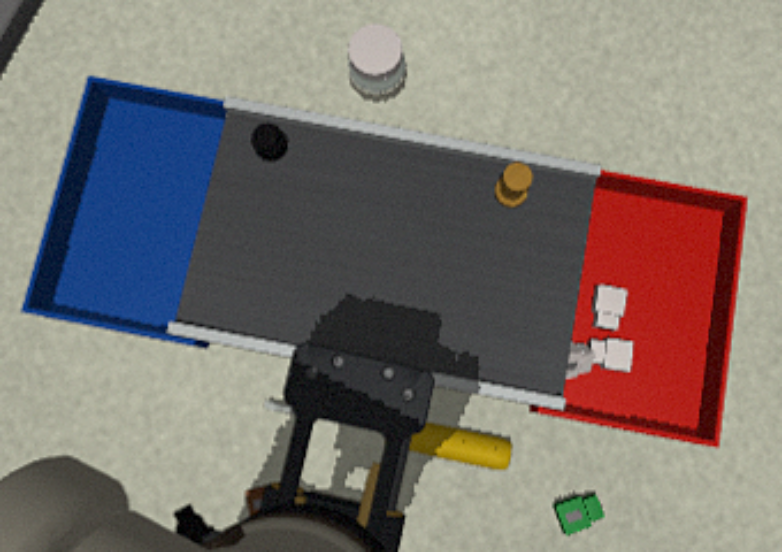

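The overhead view shows three white connectors in the red bin at (610,305), (615,353) and (578,358), the last partly in the deck's shadow. The blue bin is empty, and the cap (270,141), plug (515,185), jar and screwdriver are where they were. I'll let it settle and hand in.

```bash
python3 -m creep '[[0,0,0,0,0,0,0],[0,0,0,0,0,0,0],[0,0,0,0,0,0,0],[0,0,0,0,0,0,0],[0,0,0,0,0,0,0]]'
python3 - <<'E'
from h import *
p,d=snapshot("top");c=camera_model("top")
print(pix2w("top",[(140+x/2.3,100+y/2.3) for x,y in((610,305),(615,353),(578,358))],depth=d,cm=c))
print(hand_in())
E
```

```text
time: 11.38
eef_pos: [371.1, 29.2, 206.5]
tcp_rot: [-0.0, 0.71, 0.704, -0.0]
ft_force: [0.8, 0.2, -0.1]
grip_width: 0.5
gripper_force: 0.0
[[ 556.1 -137.2   19.2]
 [ 518.4 -146.9   22. ]
 [ 507.  -115.7   37.2]]
the job is handed in; nothing more can be done
None
```

All three white connectors were swept off the deck into the red bin and the job is handed in at about 11.4 s; the last images show the blue bin empty and the plug, cap, screwdriver and jar apparently unmoved, but one connector rests tilted, its top about 37 mm up, below the bin's 45 mm rim.

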